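Earth the board holder and hold its sprung jaw open at the tape mark

TASK

Get the board holder ready for the next circuit board: take the sprung earth clip off the back of the parts tray and clip it onto the bare upturned steel lip at the end of the holder, and let go of it there. Then pull the holder's sprung jaw out by its thumb plate until the jaw's pointer stands over the strip of tape, and finish holding it there, so that I can lay the board in. Leave everything else on the bench where it is.

Things in the scene. Friction and masses are not known exactly. Their poses are not given: they have to be found in the camera images.
- holder: Board holder, screwed down: black base 110 (x) x 250 (y) x 10 mm, origin at the centre of its underside. y runs from the sliding-jaw end to the bare steel lip (+y end). On it: fixed aluminium jaw at y = 62 to 80 mm, 46 mm high; jaw carriage 70 mm wide, at y = -45 to 25 mm when shut, deck 32 mm high; board ledges jut 12 mm from both jaws; end block at y = -112 to -125 mm, 30 mm high
- holder_lip (a point): middle of the top edge of the holder's bare upturned steel lip, where the earth clip must go: an upright sheet 3 mm thick, 80 mm long along the holder's x, its top 45 mm above the bench, standing at the holder's y = +123.5 mm. Behind it 42 mm are free before the fixed jaw. Axes as the holder's
- jaw (a joint): how far the sprung jaw is pulled out, m: 0 shut, 0.055 at its stop; it moves along the holder's -y. A spring pulls it shut with 6 N at 0, 12 N at 0.05
- jaw_plate (a point): middle of the top edge of the jaw's upright steel thumb plate: 8 mm thick (along the holder's y), 44 mm wide (along its x), its top 72 mm above the bench and 40 mm above the carriage's deck; 40 mm free between it and the jaw's upstand. Axes as the holder's. Moves with the jaw
- jaw_pointer (a point): the jaw's pointer, a 3 mm wide steel finger (along y) that juts from the carriage's +x side over the base; the point lies on its centre line, 46 mm to the +x side of the holder's middle line. Moves with the jaw
- tape: the mark: a strip of pale paper tape, 17 mm (x) x 8 mm (y), stuck on top of the holder's base at its +x margin; origin at its middle. Axes as the holder's. 24 to 44 mm in -y from the pointer of the shut jaw
- tray: dark steel parts tray, fast to the bench: 100 (x) x 110 (y) mm, sides 15 mm high, and on its +x side an upright back 3 mm thick and 45 mm high. Origin at the centre of its underside. A small heat sink lies in it
- clip: Steel earth clip like a clothes peg, no lead, 78 mm long, 21 wide, 50 g; parked on the tray's back, tails up, jaws down. Origin at its pivot, z up to the tails, x the way the tails squeeze. Tails: flat plates 16 mm wide, 22 mm apart (outside) 4 mm above the pivot, 41 mm at their tops 42 mm above it. Squeezed right together (5 N to begin, 12 N in full) they stand parallel, 15 mm over all
- clip_bite (a point): middle of the clip's bite, on its +x half, 30 mm below the pivot; the bite is 12 mm high and gapes 24 mm when the tails are squeezed together. The clip's frame is its +x half's: it leans by about 0.3 rad while squeezed, and stands upright again when let go on an upright sheet
- clip_arm (a joint): how far the clip is squeezed open, rad: -0.05 shut on nothing, 0 on a 3 mm sheet, 0.6 fully open
- heatsink: small finned aluminium heat sink, 24 x 30 x 10 mm, loose in the tray; bystander
- driver: screwdriver with a black handle, 150 mm long, lying on the +x side of the holder; bystander
- tweezers: dark steel tweezers, 120 mm long, lying on the -x side of the holder; bystander
- board: green circuit board, 58 x 110 x 6 mm, lying on the bench; a person will lay it in the holder later; bystander
- reel: solder reel, 54 mm across, 34 mm high; bystander
- flux: white flux bottle, 40 mm across, 120 mm high; bystander
- paste: jar of solder paste, 42 mm across, 34 mm high; bystander
- brush: cleaning brush, 140 mm long; bystander
There are look-alikes about, which are no part of the job. Leave any purple look-alike of the clip alone. What is shaped like the tray but green or turquoise is not meant.

How it is judged:
By the outcome, as a careful person would: the job done as asked, in the order asked, and still so for the second after the job is handed in, while the arm keeps its last pose, push and grip.
It also fails if it takes over 54 s, if anything falls off the work surface, if the arm or the gripper's body presses on something with over 40 N, if the wrist force passes 120 N, or if a joint passes its speed limit or range.

ROBOT

A 7-joint arm with a two-finger parallel gripper is mounted at the origin on the work surface. World frame = base frame: x ahead of the robot, y to its left, z up, the work surface at z = 0. Lengths are in m, angles in rad, forces in N, time in s.
With the tool pointing down it reaches from about 0.375 to 0.925 m from the base axis. Payload 3.1 kg.
Tool frame: the origin (TCP) lies midway between the tips of the shut fingers; the grasp point (between the pads) lies r.hold_point_z behind it (r.hold_point_z is the distance from the TCP to the grasp point, in m); z points along the fingers, y is the line along which they close (so a half turn about z gives the same grasp; the last joint's range is limited). The gripper opens to 85 mm and grips with 20 to 120 N. Pads are 22 mm wide; open, the fingers measure 114 mm over their backs; the gripper's body (76 mm by 85 mm) begins 54 mm behind the grasp point. The pads swing forward as they close: fully open they stand 13 mm farther back than shut.
Start: joints at [-1.395, 0.383, 0.044, 1.598, -0.018, 1.161, -0.05], TCP at [0.176, 0.626, 0.206] pointing down, gripper open.
Joint ranges: [-2.61, 2.61], [-0.41, 2.15], [-1.48, 1.57], [0, 2.5], [-1.57, 4.71], [0.05, 1.97], [-2.85, 2.85]. Speed limits (rad/s): [2.79, 2.79, 3.14, 3.14, 3.14, 3.14, 3.14].

INTERFACE

Orientations are given as a unit quaternion [w, x, y, z].
In Python, from cell import r gives the robot as it stands.
- The arm moves only by the shell command python3 -m crank 'ROWS' [FORCE]. ROWS is a JSON object of lists of equal length, an entry for each row: "delta_pos": the shift along the tool's x, y, z scaled (see below), a list of three; "delta_rot": the turn, a rotation vector about the tool's x, y, z scaled (see below), a list of three; "claw": the opening in per cent of the stroke, from 0 (shut) to 100 (fully open). A call has 1 to 5 rows; each row is the pose to reach, as a shift and turn from the pose commanded when the call began, along the tool's axes at that moment, turning the shorter way round; what a row does not reach only later rows make up. The controller multiplies each number of a shift by 25 cm and each number of a turn by 180 degrees. A row lasts 1/8 s, in which the tool goes at most 62.5 mm and 10.7 degrees, less where a joint would pass 70% of its speed; a pose out of reach is approached as far as the arm can. A call with a number of a shift or a turn outside -1 to 1 is refused whole. A call with a gripper value outside its range is refused whole. The fingers move at their own pace and stop on an object; FORCE is the grip in N (left out, the last holds). Time passes only in rows, so rows that repeat a pose let the fingers close. It gives the time, the measured TCP pose, the force, the opening and the grip force at its end, in the units of the state.
- r.observe(): the state, without advancing time (a new reading comes with each control period).
- r.capture(name): name is "scene" or "side" or "wrist"; returns a dict with "img" (400x640x3 uint8, blue, green, red), "fx", "fy", "cx", "cy" (pixels), "position" and "attitude" of the camera in the world. Camera axes: x right, y up, looking along -z (the intrinsics and any distortion apply to the point x, -y, -z); pixel columns grow to the right and rows downward; lengths in m; the calibration is good to about 2 mm. A picture is of the moment at which its call begins. There is no depth.
- r.job_done(): hands the job in; it is judged then, once.
The state is a dict: "t": time; "joint_pos": joint angles; "qvel": joint speeds; "joint_torque": joint torques, N m; "position": TCP position; "tcp_rot": TCP orientation; "contact_force": force on the tool from outside, world axes, zero at the start; "moment": the same for the moment, N m; "gripper_width": opening from 0.0 (shut) to 1.0 (fully open); "gripper_force": force on a finger pad.
Only numpy, scipy, OpenCV 4.12 (cv2) and the standard library are available. Lean on these libraries where they do the work, as an engineer would, in place of code of your own. Each camera call takes 0.05 s, during which the arm holds its last target. There are 200 camera calls.

## Working session

There is one attempt and no reset: what is moved stays moved. The work goes in short steps, Python scripts to look and compute and a shell command to move; the robot and the scene stay as the last step left them, time stands still between calls to the robot, and variables do not carry over. Pictures are saved under pics/ and viewed, at most 10 in all, crops included, and the job is handed in when it is done.

```bash
ls; mkdir -p pics; cat > h.py <<'E'
import numpy as np, cv2
from scipy.spatial.transform import Rotation as R
from cell import r
def Rq(q): return R.from_quat(np.roll(q,-1))
def ray(c,u,v):
    d=np.array([(u-c["cx"])/c["fx"],-(v-c["cy"])/c["fy"],-1.])
    return np.array(c["position"]),Rq(c["attitude"]).apply(d)
def onz(c,u,v,z):
    p,d=ray(c,u,v); return p+d*(z-p[2])/d[2]
def proj(c,P):
    q=Rq(c["attitude"]).inv().apply(np.array(P)-c["position"])
    return c["cx"]-c["fx"]*q[0]/q[2], c["cy"]+c["fy"]*q[1]/q[2]
def tri(c1,u1,c2,u2):
    p,d=ray(c1,*u1);q,e=ray(c2,*u2)
    s=np.linalg.lstsq(np.c_[d,-e],q-p,rcond=None)[0]
    a,b=p+s[0]*d,q+s[1]*e
    return (a+b)/2,np.linalg.norm(a-b)
def move(P,rot=None):
    "world target TCP P, rotation -> units (pos/.25, rotvec/pi) from measured pose"
    s=r.observe(); T=Rq(s["tcp_rot"])
    out=T.inv().apply(np.array(P)-s["position"])/.25
    rv=(T.inv()*rot).as_rotvec()/np.pi if rot is not None else np.zeros(3)
    return out.round(4),rv.round(4)
E
python3 - <<'E'
from h import *
s=r.observe();print({k:np.round(v,3) for k,v in s.items()},r.hold_point_z)
for n in("scene","side"):
    c=r.capture(n);print({k:(np.round(v,3)) for k,v in c.items() if k!="img"})
    cv2.imwrite(f"pics/{n}0.png",c["img"])
E
```

```text
pics
{'t': np.float64(0.0), 'joint_pos': array([-1.395,  0.384,  0.044,  1.6  , -0.018,  1.161, -0.05 ]), 'qvel': array([-0.001, -0.001,  0.001,  0.001,  0.   , -0.   , -0.   ]), 'joint_torque': array([-0.0000e+00, -4.3346e+01,  1.0240e+00, -2.4951e+01,  1.0000e-02,
        1.1000e-02, -0.0000e+00]), 'position': array([0.176, 0.625, 0.205]), 'tcp_rot': array([-0.   ,  0.136,  0.991, -0.001]), 'contact_force': array([ 0.583, -0.422,  0.032]), 'moment': array([0.022, 0.018, 0.007]), 'gripper_force': np.float64(0.0), 'gripper_width': np.float64(0.996)} 0.0187
{'fx': np.float64(448.821), 'fy': np.float64(448.821), 'cx': np.float64(322.62), 'cy': np.float64(207.826), 'position': array([1.362, 0.608, 0.822]), 'attitude': array([0.403, 0.198, 0.412, 0.793])}
{'fx': np.float64(429.621), 'fy': np.float64(429.621), 'cx': np.float64(322.708), 'cy': np.float64(193.992), 'position': array([ 0.41 , -0.729,  0.808]), 'attitude': array([ 0.925,  0.374, -0.031, -0.067])}
```

View pics/scene0.png

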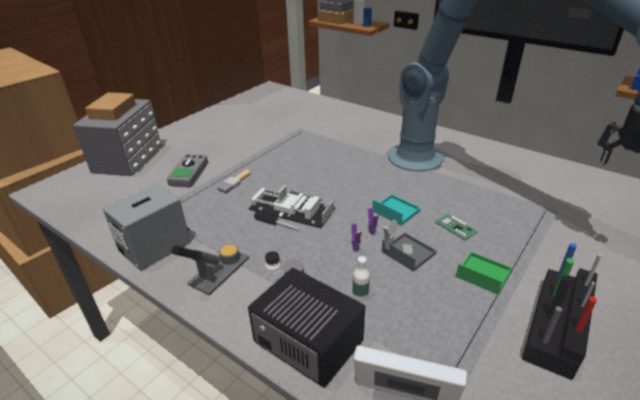

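View pics/side0.png

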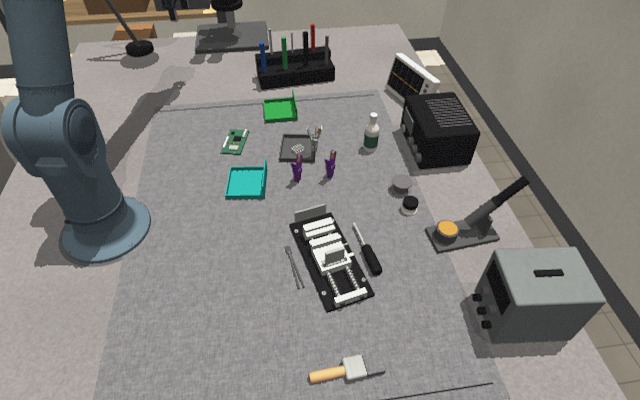

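The dark tray is at side (298,149) / scene (408,250), with the steel clip on its back at side (317,137) / scene (388,235). The purple look-alike clips are at side (297,167) and (331,165). The turquoise and green trays are at side (246,182) and (280,110). The grey clip on the dark tray fits the description. I'll confirm it in an enlarged crop together with the holder.

```bash
python3 - <<'E'
import cv2,numpy as np
a=cv2.imread("pics/side0.png");b=cv2.imread("pics/scene0.png")
A=cv2.resize(a[115:315,270:390],None,fx=3,fy=3,interpolation=2)  # 360x600
B=cv2.resize(b[185:285,370:440],None,fx=4,fy=4,interpolation=2)[:300]; # 280x300
C=cv2.resize(b[180:255,240:340],None,fx=4,fy=4,interpolation=2) #400x300
o=np.zeros((600,770,3),np.uint8);o[:,:360]=A;o[:300,365:645]=B;o[300:,365:765]=C
cv2.imwrite("pics/crop1.png",o)
E
```

```text
(no output)
```

View pics/crop1.png

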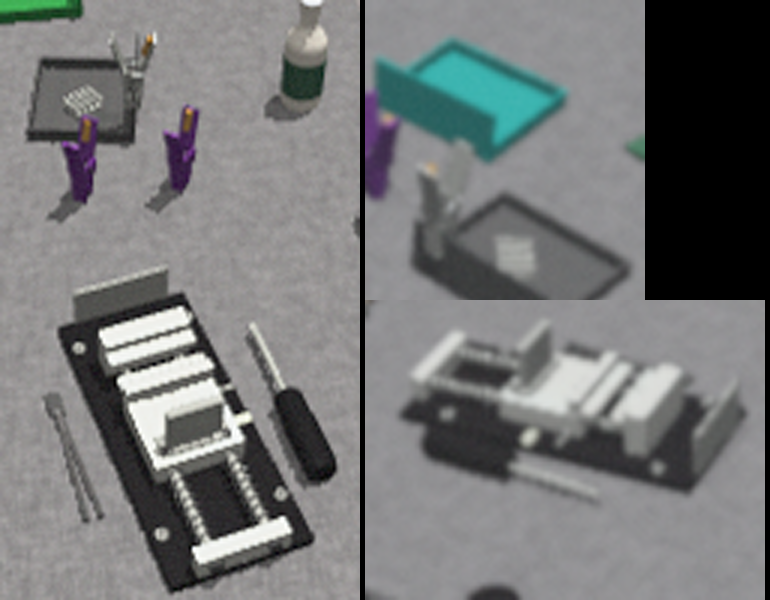

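The crop confirms it: the grey clip with an orange-marked tail sits on the back of the dark tray (side ≈(315,140)). In the side crop the holder has its lip at the top, the pointer near (228,387) and the tape near (243,418).

```bash
python3 - <<'E'
from h import *
c=r.capture("side");d=r.capture("scene")
S=lambda x,y:(270+x/3,115+y/3)
B=lambda x,y:(370+(x-365)/4,185+y/4)
C=lambda x,y:(240+(x-365)/4,180+(y-300)/4)
P=[onz(c,*S(*p),.010) for p in[(60,328),(185,293),(315,540),(172,590)]]
print("base",np.round(P,4), np.mean(P,0))
e=P[1]-P[2];f=P[0]-P[3];print("yaw",[np.degrees(np.arctan2(-v[0],v[1])) for v in(e,f)],np.linalg.norm(e),np.linalg.norm(P[1]-P[0]))
L=[onz(c,*S(*p),.045) for p in[(72,291),(167,268)]];print("lip",np.round(L,4),np.mean(L,0))
print("plate",[onz(c,*S(*p),.072).round(4) for p in[(165,415),(221,401)]])
print("tray",[onz(c,*S(*p),.015).round(4) for p in[(37,58),(27,137)]], onz(c,*S(133,140),0.))
print("clip L tail",tri(c,S(113,40),d,B(460,150)))
print("clip R tail",tri(c,S(150,43),d,B(430,172)))
print("pivot",tri(c,S(133,80),d,B(437,205)))
print("tape",onz(c,*S(243,418),.01),onz(d,*C(529,438),.01),"pointer",onz(c,*S(228,387),.02))
E
```

```text
base [[ 0.437  -0.0566  0.01  ]
 [ 0.5427 -0.0337  0.01  ]
 [ 0.5956 -0.275   0.01  ]
 [ 0.4902 -0.2987  0.01  ]] [ 0.51638241 -0.16599722  0.01      ]
yaw [np.float64(12.361912734179095), np.float64(12.411860434999817)] 0.24706771412717038 0.10822888215473539
lip [[ 0.4488 -0.0495  0.045 ]
 [ 0.5269 -0.0356  0.045 ]] [ 0.48785419 -0.04254897  0.045     ]
plate [array([ 0.5001, -0.1983,  0.072 ]), array([ 0.5411, -0.1919,  0.072 ])]
tray [array([0.4474, 0.2881, 0.015 ]), array([0.4285, 0.1724, 0.015 ])] [ 5.27079816e-01  1.71358903e-01 -1.11022302e-16]
clip L tail (array([0.51203146, 0.1909911 , 0.1039409 ]), np.float64(0.0009911464444827154))
clip R tail (array([0.54352424, 0.18559034, 0.10247014]), np.float64(0.0036695787274242113))
pivot (array([0.52752121, 0.18419539, 0.06349137]), np.float64(0.004357692966642417))
tape [ 0.56578189 -0.16473796  0.01      ] [ 0.56297448 -0.16277766  0.01      ] pointer [ 0.55807378 -0.14166322  0.02      ]
```

```bash
python3 - <<'E'
from h import *
def down(a): # tool z down, tool y at world angle a deg
    a=np.radians(a);y=np.array([np.cos(a),np.sin(a),0]);z=np.array([0,0,-1.]);return R.from_matrix(np.c_[np.cross(y,z),y,z])
print(move([.527,.187,.21],down(-9.3)))
E
cat >> h.py <<'E'
def down(a):
    a=np.radians(a);y=np.array([np.cos(a),np.sin(a),0]);z=np.array([0,0,-1.]);return R.from_matrix(np.c_[np.cross(y,z),y,z])
E
```

```text
(array([-1.8271, -1.3074, -0.0169]), array([-4.000e-04,  4.000e-04,  4.645e-01]))
```

```bash
python3 -m crank '{"delta_pos":[[-0.92,-0.66,-0.01],[-0.92,-0.66,-0.01],[-0.92,-0.66,-0.01],[-0.92,-0.66,-0.01],[-0.92,-0.66,-0.01]],"delta_rot":[[0,0,0.23],[0,0,0.23],[0,0,0.23],[0,0,0.23],[0,0,0.23]],"claw":[100,100,100,100,100]}' 40; python3 -c "
from h import *
print(move([.527,.187,.21],down(-9.3)))"
```

```text
t: 0.82
position: [0.3555, 0.4007, 0.2086]
tcp_rot: [0.001, 0.481, 0.877, -0.0]
contact_force: [0.2, 0.9, -0.9]
gripper_width: 0.998
gripper_force: 0.0
(array([-1.0895,  0.1188, -0.0043]), array([1.000e-04, 4.000e-04, 2.324e-01]))
```

```bash
python3 -m crank '{"delta_pos":[[-1,0.11,0],[-1,0.11,0],[-1,0.11,0],[-1,0.11,0],[-1,0.11,0]],"delta_rot":[[0,0,0.232],[0,0,0.232],[0,0,0.232],[0,0,0.232],[0,0,0.232]],"claw":[100,100,100,100,100]}'; python3 -c "
from h import *
c=r.capture('wrist');cv2.imwrite('pics/w1.png',c['img']);print(c['position'],c['attitude'],c['fx'])
print(move([.527,.187,.21],down(-9.3)))"
```

```text
t: 1.45
position: [0.5151, 0.2025, 0.209]
tcp_rot: [0.002, 0.764, 0.646, 0.0]
contact_force: [1.1, 0.3, -0.6]
gripper_width: 0.997
gripper_force: 0.0
[0.52839243 0.28549386 0.37589684] [ 0.98313347 -0.1626117   0.01174285 -0.08287415] 349.8700466683139
(array([-0.0665,  0.0667, -0.0053]), array([0.0002, 0.0003, 0.0003]))
```

View pics/w1.png

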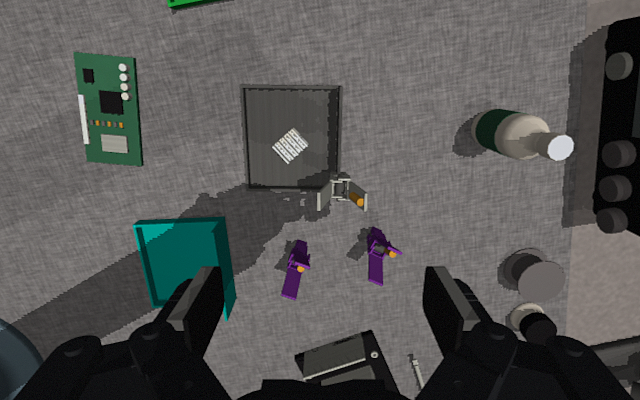

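The wrist view shows the clip at about (343,195), tails toward the bottom, orange on the right tail. The purple clips at (297,268) and (380,255) are clear of it. I'll enlarge it for a finer fix.

```bash
python3 -c "
import cv2
a=cv2.imread('pics/w1.png');cv2.imwrite('pics/w1c.png',cv2.resize(a[165:235,300:390],None,fx=8,fy=8,interpolation=0))"
```

```text
(no output)
```

View pics/w1c.png

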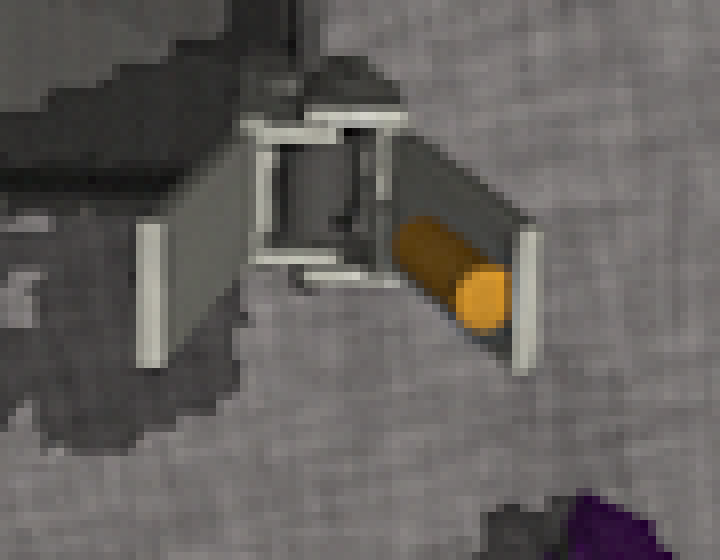

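```bash
python3 - <<'E'
from h import *
c=r.capture('wrist')
W=lambda x,y:(300+x/8,165+y/8)
print(move([0.5151, 0.2025, 0.209]))
for z in(.100,.104,.108):
    p=[onz(c,*W(*q),z) for q in[(137,222),(137,365),(540,228),(540,372)]]
    a=(p[0]+p[1])/2;b=(p[2]+p[3])/2
    print(z,np.linalg.norm(b-a),(a+b)/2,np.degrees(np.arctan2(*(b-a)[1::-1])),np.linalg.norm(p[0]-p[1]),[np.degrees(np.arctan2(*-(p[0]-p[1])[:2]*[1,-1])) ])
print([onz(c,*q,.06).round(3) for q in[(299,255),(380,245)]])
E
```

```text
(array([-0.0228,  0.017 , -0.0024]), array([0., 0., 0.]))
0.1 0.042082084991405685 [0.52724747 0.19069727 0.1       ] -10.287327290359793 0.015798599155572385 [np.float64(-9.573265615826486)]
0.104 0.04147139180168584 [0.52723395 0.19212111 0.104     ] -10.287327290359748 0.015569330645863497 [np.float64(-9.573265615826458)]
0.108 0.040860698611966006 [0.52722044 0.19354495 0.108     ] -10.287327290359745 0.015340062136154615 [np.float64(-9.573265615826001)]
[array([0.476, 0.128, 0.06 ]), array([0.558, 0.126, 0.06 ])]
```

```bash
python3 - <<'E'
from h import *
c=r.capture('wrist');print(c['position'])
c['position']=np.array([0.52839243,0.28549386,0.37589684]);c['attitude']=[ 0.98313347,-0.1626117,0.01174285,-0.08287415]
W=lambda x,y:(300+x/8,165+y/8)
p=[onz(c,*W(*q),.105) for q in[(137,222),(137,365),(540,228),(540,372)]]
m=np.mean(p,0);print(m)
print([onz(c,*q,.06).round(3) for q in[(299,255),(380,245)]])
m[2]=.15;print(move(m,down(-10)))
n=r.capture('wrist');cv2.imwrite('pics/w2.png',n['img']);print([proj(n,q) for q in p])
E
```

```text
[0.52468569 0.29139974 0.37543281]
[0.52926179 0.18851233 0.105     ]
[array([0.478, 0.124, 0.06 ]), array([0.56 , 0.121, 0.06 ])]
(array([-0.0758,  0.0862,  0.233 ]), array([-0.0003, -0.0001,  0.0067]))
[(np.float64(324.2268118634788), np.float64(201.66969683194517)), (np.float64(323.85264210199347), np.float64(219.30731224445506)), (np.float64(374.28882506205815), np.float64(203.10986774083128)), (np.float64(373.923600927653), np.float64(220.8700584912297))]
```

```bash
python3 - <<'E'
from h import *
for f in('w1','w2'):
    a=cv2.imread(f'pics/{f}.png')[165:240,300:400].astype(int)
    m=(a[...,2]>180)&(a[...,0]<100);ys,xs=np.nonzero(m);print(f,[(x+300,y+165) for x,y in zip(xs,ys)][:0],np.median(xs)+300,np.median(ys)+165)
    g=a.mean(2);row=(208-165) if f=='w1' else (212-165); print(g[row,10:85].astype(int))
E
```

```text
w1 [] 360.0 202.0
[ 70  68  69  73  72  70  74 146 165 178 131  89  76  62  63  66  69  70
  62 102 122 119 119 125 119 112 112 115 118 115 123 125 118 111 107 108
 109 104 114 116 111 111 120 118 113 111 110 114 110 106  85  64  54  55
 145 173 163 123  96 100 103 102 105 106 108 109 113 121 118 114 115 121
 122 130 124]
w2 [] 367.0 211.0
[ 68  69  69  63  62  62  61  65  69  68  67  67  66  69 139 161 167 107
  50  55  54  53  88 113 114 115 111 125 127 117 112 110 114 111 107 110
 112 110 109 110 111 109 112 117 112 111 118 122 121 128 112  78  45  72
 121 132 128 127 129 119  76 148 179 159 123 101 111 111 112 109 117 122
 117 108 111]
```

```bash
python3 -m crank '{"delta_pos":[[-0.076,0.084,0.1],[-0.076,0.084,0.2],[-0.076,0.084,0.23],[-0.076,0.084,0.23]],"delta_rot":[[0,0,0.005],[0,0,0.005],[0,0,0.005],[0,0,0.005]],"claw":[80,75,75,75]}' 40; python3 -c "
from h import *
print(move([.5285,.1885,.074],down(-10)))"
```

```text
t: 2.15
position: [0.5282, 0.1895, 0.1507]
tcp_rot: [-0.0, 0.764, 0.646, -0.001]
contact_force: [-0.6, -0.3, 0.2]
gripper_width: 0.748
gripper_force: 0.0
(array([-0.0036,  0.0021,  0.3068]), array([-0.0004,  0.0001,  0.0024]))
```

```bash
python3 -m crank '{"delta_pos":[[0,0.002,0.15],[0,0.002,0.25],[0,0.002,0.3],[0,0.002,0.3]],"delta_rot":[[0,0,0.002],[0,0,0.002],[0,0,0.002],[0,0,0.002]],"claw":[75,75,75,75]}'; python3 -m crank '{"delta_pos":[[0,0,0],[0,0,0],[0,0,0],[0,0,0],[0,0,0]],"delta_rot":[[0,0,0],[0,0,0],[0,0,0],[0,0,0],[0,0,0]],"claw":[0,0,0,0,0]}' 40;  python3 -c "
from h import *
print(move([.5285,.1885,.074],down(-10)))
c=r.capture('wrist');cv2.imwrite('pics/w3.png',c['img'])"
```

```text
t: 2.65
position: [0.5296, 0.1883, 0.0761]
tcp_rot: [-0.0, 0.766, 0.642, -0.0]
contact_force: [0.2, -1.1, 0.1]
gripper_width: 0.751
gripper_force: 0.0
t: 3.28
position: [0.5298, 0.1877, 0.0761]
tcp_rot: [-0.0, 0.767, 0.642, 0.0]
contact_force: [0.6, -0.1, -0.9]
gripper_width: 0.144
gripper_force: 38.9
(array([ 0.0021, -0.0057,  0.0086]), array([ 0.    , -0.    , -0.0006]))
```

View pics/w3.png

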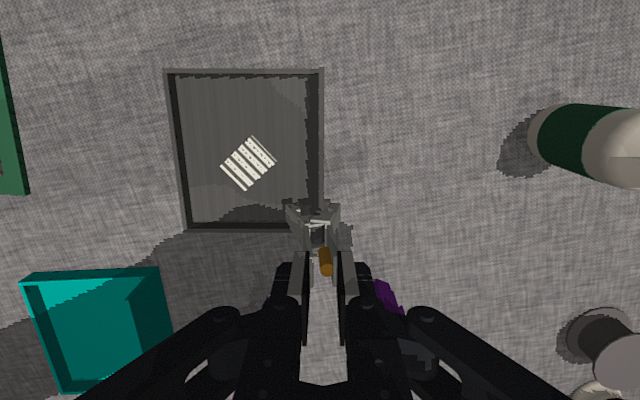

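The view shows the clip squeezed fully between the pads at about (315,235). Now I'll lift it and check.

```bash
python3 -m crank '{"delta_pos":[[0,0,-0.1],[0,0,-0.25],[0,0,-0.42],[0,0,-0.42],[0,0,-0.42]],"delta_rot":[[0,0,0],[0,0,0],[0,0,0],[0,0,0],[0,0,0]],"claw":[0,0,0,0,0]}' 40;  python3 -c "
from h import *
print(move([.4895,-.0449,.17],down(-77.6)))"
```

```text
t: 3.95
position: [0.5292, 0.1876, 0.1805]
tcp_rot: [-0.0, 0.767, 0.642, -0.0]
contact_force: [-0.7, -0.5, -1.2]
gripper_width: 0.147
gripper_force: 39.0
(array([-0.9435,  0.007 ,  0.0423]), array([-2.00e-04,  3.00e-04,  3.75e-01]))
```

```bash
python3 -m crank '{"delta_pos":[[-0.2,0,0],[-0.4,0,0],[-0.6,0,0],[-0.8,0,0.02],[-0.94,0.007,0.02]],"delta_rot":[[0,0,0.05],[0,0,0.1],[0,0,0.16],[0,0,0.22],[0,0,0.27]],"claw":[0,0,0,0,0]}' 40;python3 -m crank '{"delta_pos":[[0,0,0],[0,0,0],[0,0,0]],"delta_rot":[[0,0,0.05],[0,0,0.1],[0,0,0.105]],"claw":[0,0,0]}' ; python3 -c "
from h import *
print(r.observe()['gripper_width'],move([.4895,-.0449,.17],down(-77.6)))
c=r.capture('wrist');cv2.imwrite('pics/w4.png',c['img'])"
```

```text
t: 4.58
position: [0.4874, -0.0465, 0.1739]
tcp_rot: [-0.0, 0.964, 0.266, -0.002]
contact_force: [0.3, -0.4, -0.7]
gripper_width: 0.145
gripper_force: 39.0
t: 4.95
position: [0.4888, -0.044, 0.1745]
tcp_rot: [0.0, 0.994, 0.108, -0.002]
contact_force: [0.1, -0.6, -1.5]
gripper_width: 0.145
gripper_force: 39.0
0.14545044645097152 (array([0.0022, 0.0042, 0.0179]), array([0.0001, 0.0011, 0.0002]))
```

View pics/w4.png

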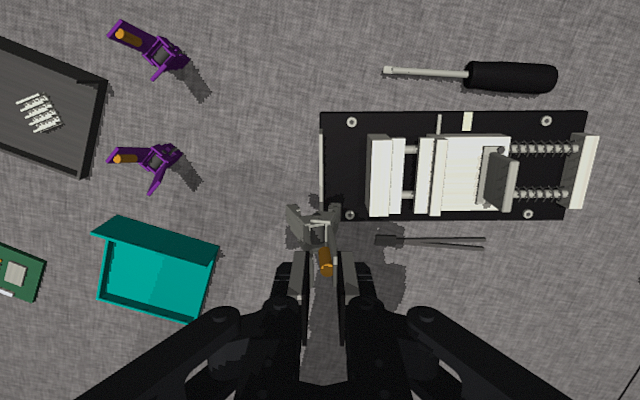

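The wrist view shows the whole holder: lip edge at about (321,135–210), pointer at (439,123), tape at (467,121), thumb plate at about (497,180). I'll measure them from this image.

```bash
python3 - <<'E'
from h import *
c=r.capture('wrist');a=cv2.imread('pics/w4.png');n=c['img'].astype(int)
print("tcp",r.observe()['position'], "shift check",np.abs(a.astype(int)-n).mean())
g=c['img'].astype(float).mean(2); g0=g.astype(int)
print("rows lip");[print(v,g0[v,312:332]) for v in(140,160,180,195)]
print("lip col 321/322",g0[125:150,321],g0[125:150,322])
print("ptr row",g0[116:130:3,430:476])
print("tapecol",g0[105:136,467])
print("base col 380",g0[105:118,380],"col 540",g0[105:118,560])
print("base right row 125..",g0[118,575:595])
E
```

```text
tcp [ 0.4893155  -0.04376434  0.17500555] shift check 3.07247265625
rows lip
140 [101 111 103 102 111 120 126 172 192 196 133  33  12  28  34  34  33  34
  35  35]
160 [105 116 116 119 111 109  96 165 192 195 146  60   6  28  32  32  33  31
  32  30]
180 [116 121 122 121 121 115 112 155 184 193 150  64  10  26  33  31  32  29
  33  28]
195 [ 61  57  57  56  48  44  37 127 168 174 155  84   2  21  30  25  28  27
  27  28]
lip col 321/322 [ 28  34  28  38  66  78  75  76  72 123 209 200 197 197 196 196 197 196
 198 198 196 196 196 196 195] [ 37  35  33  36  46  58  60  58  52  81 139 133 130 132 133 133 134 135
 133 130 130 131 130 134 147]
ptr row [[ 29  31  31  30  31  20  17  46 166 194 197 131  37  26  28  28  30  29
   29  31  30  31  29  33  28  30  31  28  32  29  29  25  13 124 203 213
  207 208 213 213 216 230 141   5  23  30]
 [ 30  34  29  31  26  24  17  76 166 189 187 112  15  26  28  32  26  33
   31  29  28  29  30  31  29  29  26  30  32  30  29  20  12 166 215 216
  211 211 211 213 218 196 106  12  25  25]
 [ 30  28  28  28  27  14  20 130 178 189 161  86  16  24  27  
[... 178 characters left out ...]
 24  29  32  27  27  31
   28  28  30  27  28  30  32  29  29  29  28  27  29   7 149 210 217 213
  212 213 213 216 223 134   8  24  25  29]
 [ 30  31  29  25  25  21  65 163 186 192 118  12  25  28  29  28  29  29
   29  30  27  30  30  30  31  29  27  29  28  29  21   9 197 226 214 212
  214 213 211 221 167  68  15  25  27  27]]
tapecol [124 118 116 120 127 115  42 125 229 216 212 208 211 211 211 211 212 211
 211 212 213 210 209 213 216 204 100   9  32  74  99]
base col 380 [113 116 125 131 121 129 117   0  22  31  32  33  32] col 540 [109 109 113 124 125 111   0  20  22  26  22  26  25]
base right row 125.. [ 25  22  25  26  25  23  24  22  21  22  16  41 101 113 110 107 106 111
 107 114]
```

```bash
python3 - <<'E'
from h import *
c=r.capture('wrist')
A=onz(c,380,111.7,.01);B=onz(c,560,110.7,.01);yw=np.degrees(np.arctan2(-(A-B)[0],(A-B)[1]));print("yaw",yw)
l1=onz(c,320.4,140,.045);l2=onz(c,320.8,190,.045);print("lip pts",l1,l2,"yaw",np.degrees(np.arctan2(*(l1-l2)[1::-1])))
th=np.radians(12.3);ex=np.array([np.cos(th),np.sin(th),0]);ey=np.array([-np.sin(th),np.cos(th),0])
e=onz(c,321,134.5,.045);print("lip end x side",e, "lip mid", e-ex*.04)
O=e-ex*.04-ey*.1235
print("O",O,"edge x (55?)",(A-O)@ex,(B-O)@ex, "right edge y(-125?)",(onz(c,586.2,118,.01)-O)@ey,"lip ys",(l1-O)@ey,(l2-O)@ey)
q=[(onz(c,*p,.010)-O) for p in[(467.8,116),(466.7,126),(467.2,121.5)]];print("tape",[(v@ex,v@ey) for v in q])
for z in(.012,.016,.02,.025):
    v=onz(c,439,122,z)-O;print("ptr",z,v@ex,v@ey)
print(move([0.4895,-.0449,.17]))
E
```

```text
yaw 12.804685206572008
lip pts [ 0.52227218 -0.03301938  0.045     ] [ 0.47896324 -0.0428792   0.045     ] yaw 12.825498287893856
lip end x side [ 0.52691245 -0.03252024  0.045     ] lip mid [ 0.48783062 -0.04104146  0.045     ]
O [ 0.51413988 -0.16170659  0.045     ] edge x (55?) 0.05596688417580063 0.057430674043955535 right edge y(-125?) -0.12282595518702495 lip ys 0.12400083635813375 0.12359346269963885
tape [(np.float64(0.052357752458733704), np.float64(-0.012506608193513262)), (np.float64(0.04320328153513305), np.float64(-0.012725763573762566)), (np.float64(0.047343241528621634), np.float64(-0.01263131687445727))]
ptr 0.012 0.04701934994559579 0.014267604997281986
ptr 0.016 0.04746594471710091 0.015576390344703787
ptr 0.02 0.047912539488605924 0.016885175692125616
ptr 0.025 0.04847078295298726 0.018521157376402853
(array([-0.0013,  0.0045,  0.0211]), array([0., 0., 0.]))
```

```bash
python3 -m crank '{"delta_pos":[[-0.002,-0.002,0.1],[-0.002,-0.002,0.2],[-0.002,-0.002,0.28],[-0.002,-0.002,0.34],[-0.002,-0.002,0.37]],"delta_rot":[[0,0,-0.002],[0,0,-0.002],[0,0,-0.002],[0,0,-0.002],[0,0,-0.002]],"claw":[0,0,0,0,0]}' 40; python3 -m crank '{"delta_pos":[[0,0,0.02],[0,0,0.036],[0,0,0.036]],"delta_rot":[[0,0,0],[0,0,0],[0,0,0]],"claw":[0,0,0]}'; python3 -c "
from h import *
for n in('side','wrist'):
  c=r.capture(n);cv2.imwrite(f'pics/{n}5.png',c['img'])
a=cv2.imread('pics/side5.png')[160:300,265:385];b=cv2.imread('pics/wrist5.png')[150:300,230:430]
o=np.zeros((600,800,3),np.uint8);o[:280,:240]=cv2.resize(a,None,fx=2,fy=2);o[:600//1,240:]=0
o[:420,240:800]=cv2.resize(b,(560,420));cv2.imwrite('pics/c5.png',o[:430])"
```

```text
t: 5.72
position: [0.4893, -0.0435, 0.0827]
tcp_rot: [0.0, 0.994, 0.111, -0.001]
contact_force: [-0.1, -0.1, -0.5]
gripper_width: 0.142
gripper_force: 39.0
t: 6.1
position: [0.4899, -0.0435, 0.0747]
tcp_rot: [-0.0, 0.994, 0.111, 0.0]
contact_force: [-0.1, -0.3, -0.4]
gripper_width: 0.144
gripper_force: 39.0
```

View pics/c5.png

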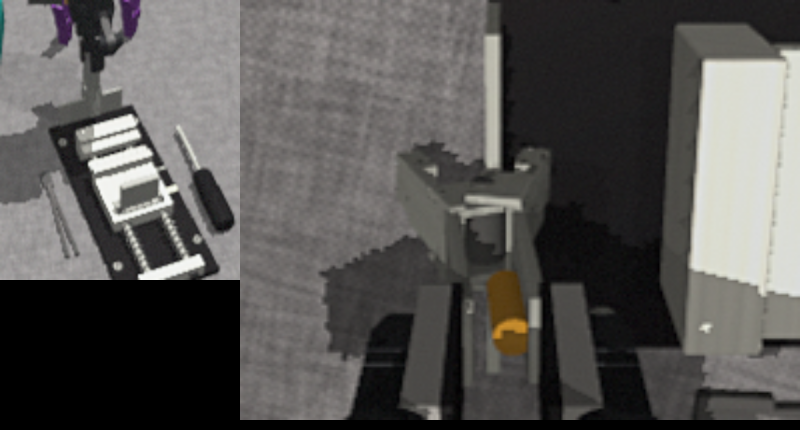

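The lip (crop x≈495) sits between the clip's gaping jaws (crop 400–550) with no contact force. I'll release.

```bash
python3 -m crank '{"delta_pos":[[0,0,0],[0,0,0],[0,0,0],[0,0,0],[0,0,0]],"delta_rot":[[0,0,0],[0,0,0],[0,0,0],[0,0,0],[0,0,0]],"claw":[25,35,45,60,75]}' 40; python3 -m crank '{"delta_pos":[[0,0,0],[0,0,0],[0,0,-0.1],[0,0,-0.25],[0,0,-0.5]],"delta_rot":[[0,0,0],[0,0,0],[0,0,0],[0,0,0],[0,0,0]],"claw":[75,75,75,75,75]}';python3 -m crank '{"delta_pos":[[0,0,-0.1],[0,0,-0.1]],"delta_rot":[[0,0,0],[0,0,0]],"claw":[75,75]}'; python3 -c "
from h import *
o=[]
for n,s in(('side',np.s_[160:310,260:390]),('wrist',np.s_[50:300,200:620]),('scene',np.s_[170:250,240:360])):
  c=r.capture(n);cv2.imwrite(f'pics/{n}6.png',c['img']);o.append(c['img'][s])
  print(n,np.round(c['position'],4).tolist(),np.round(c['attitude'],5).tolist())
O=np.zeros((600,800,3),np.uint8)
O[:300,:260]=cv2.resize(o[0],(260,300));O[:320,262:800]=cv2.resize(o[1],(538,320));O[320:600,:420]=cv2.resize(o[2],(420,280));cv2.imwrite('pics/c6.png',O)"
```

```text
t: 6.82
position: [0.4899, -0.0435, 0.0747]
tcp_rot: [0.0, 0.994, 0.111, 0.0]
contact_force: [0.3, -0.2, 0.5]
gripper_width: 0.747
gripper_force: 0.0
t: 7.45
position: [0.4877, -0.0433, 0.1991]
tcp_rot: [0.001, 0.994, 0.111, -0.003]
contact_force: [1.7, 0.8, 1.2]
gripper_width: 0.746
gripper_force: 0.0
t: 7.7
position: [0.4917, -0.0435, 0.2269]
tcp_rot: [-0.001, 0.994, 0.111, 0.003]
contact_force: [0.3, -0.3, -0.1]
gripper_width: 0.753
gripper_force: 0.0
side [0.4102, -0.7286, 0.8077] [0.92465, 0.37353, -0.03137, -0.06717]
wrist [0.5701, -0.024, 0.3922] [0.77104, -0.12524, 0.10051, -0.6162]
scene [1.362, 0.6079, 0.8224] [0.40315, 0.19791, 0.41164, 0.793]
```

View pics/c6.png

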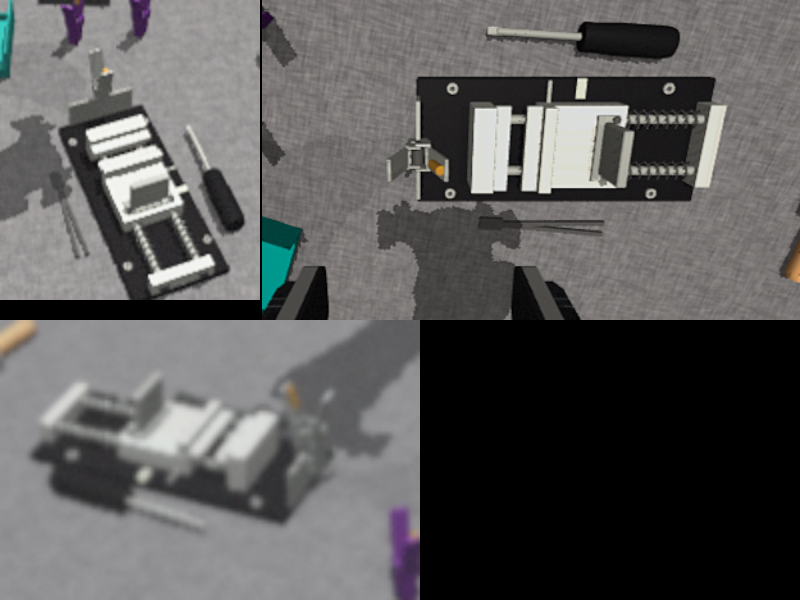

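The clip stands upright on the lip and has been let go. The thumb plate's top is at about wrist (485,173). I'll locate it next.

```bash
python3 - <<'E'
from h import *
c=r.capture('wrist');g=c['img'].astype(float).mean(2).astype(int);print(r.observe()['position'])
for v in(155,165,175,185):print(v,g[v,455:500])
print(g[145:205,484])
for n,u in(("a",(485,173)),):
    P=onz(c,*u,.072);print(P)
E
```

```text
[ 0.48828901 -0.04348512  0.22287161]
155 [220 220 222 215 218 182  90 128 163 158 157 144  88  51  57  60  59  59
  62  59  60  60  61  61  54  59  62  51 104 150 176 180 175 176 179 176
 108  25  23  23  25  23  26  24  25]
165 [216 202 198 210 135  55 136 161 157 162 126  70  50  56  59  56  60  60
  58  59  58  59  55  51  57  56  74 135 166 178 175 172 175 183 140  61
  16  24  26  25  26  25  24  26  25]
175 [220 210 212 141  89 144 160 157 162 113  56  53  56  57  57  56  59  58
  58  56  51  51  57  59  49 102 148 174 173 171 170 177 169 101  25  33
  40  46  65  45  28  32  34  37  39]
185 [210 205 116 104 152 157 154 157 166 159 113  61  51  55  56  57  56  58
  56  57  58  56  53  70 134 161 172 170 168 169 174 125  45  33  43  16
   2   8  36  31  23  53  38  10  13]
[231 202 168  66  68  81 124 136 145 145 150 156 160 164 169 171 172 177
 177 177 178 176 175 177 176 177 175 174 171 171 171 170 170 169 168 169
 168 169 170 169 169 172 171 173 176 176 175 176 175 144  24  20  27  23
  24  27  26  22  26  23]
[ 0.52172607 -0.19020629  0.072     ]
```

```bash
python3 -c "
from h import *
print(move([.5216,-.190,.12],down(-77.3)),move([.5216,-.190,.045],down(-77.3)))"
```

```text
(array([0.002 , 0.601 , 0.4115]), array([-0.    ,  0.0011,  0.0003])) (array([0.003 , 0.601 , 0.7115]), array([-0.    ,  0.0011,  0.0003]))
```

```bash
python3 -m crank '{"delta_pos":[[0,0.24,0],[0,0.45,0.1],[0,0.6,0.3],[0,0.6,0.4],[0,0.6,0.4]],"delta_rot":[[0,0,0],[0,0,0],[0,0,0],[0,0,0],[0,0,0]],"claw":[60,48,48,48,48]}' 60; python3 -m crank '{"delta_pos":[[0,0,0],[0,0,0]],"delta_rot":[[0,0,0],[0,0,0]],"claw":[48,48]}'; python3 -c "
from h import *
print(move([.5216,-.190,.046],down(-77.3)))
c=r.capture('wrist');cv2.imwrite('pics/w7.png',c['img'])"
```

```text
t: 8.52
position: [0.5191, -0.1897, 0.1207]
tcp_rot: [-0.001, 0.994, 0.11, -0.004]
contact_force: [-0.1, 0.2, -0.4]
gripper_width: 0.477
gripper_force: 0.0
t: 8.78
position: [0.5241, -0.1894, 0.1259]
tcp_rot: [0.0, 0.994, 0.112, 0.001]
contact_force: [-0.3, -0.3, -0.6]
gripper_width: 0.48
gripper_force: 0.0
(array([-0.0112, -0.    ,  0.3196]), array([ 0.0002, -0.0008,  0.0007]))
```

View pics/w7.png

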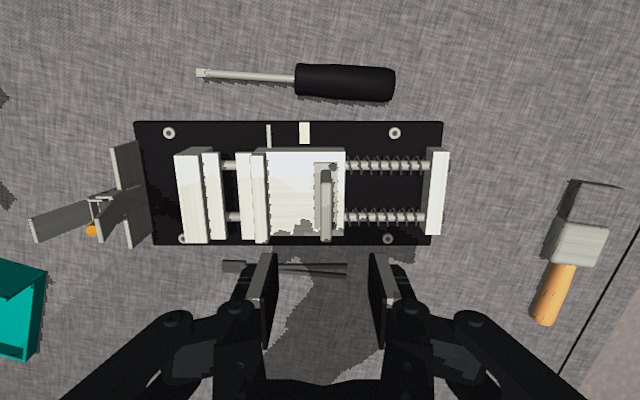

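The plate (column 325) is centred between the pads (275/375). Pointer at (269,136), tape at (305,133). I'll descend and grip.

```bash
python3 -m crank '{"delta_pos":[[-0.007,0,0.12],[-0.007,0,0.22],[-0.007,0,0.29],[-0.007,0,0.31],[-0.007,0,0.31]],"delta_rot":[[0,0,0],[0,0,0],[0,0,0],[0,0,0],[0,0,0]],"claw":[48,48,48,48,48]}' 60; python3 -m crank '{"delta_pos":[[0,0,0],[0,0,0],[0,0,0],[0,0,0]],"delta_rot":[[0,0,0],[0,0,0],[0,0,0],[0,0,0]],"claw":[0,0,0,0]}' 60; python3 -c "
from h import *
c=r.capture('wrist');cv2.imwrite('pics/w8.png',c['img']);g=c['img'].astype(float).mean(2).astype(int)
print(r.observe()['position'],r.observe()['tcp_rot'])
m=(g>120)&(c['img'].astype(int).ptp if 0 else True)
th=np.radians(12.7);ey=np.array([-np.sin(th),np.cos(th),0]);ex=np.array([np.cos(th),np.sin(th),0])
P=np.array([.5141,-.1617,0])
for e in(.042,.046,.049): # sample profile along holder y at z=.01
  q=[proj(c,P+ex*e+ey*y+[0,0,.012]) for y in np.arange(.025,-.03,-.001)]
  print(e,[int(g[int(round(v)),int(round(u))]) for u,v in q],np.round(q[0]),np.round(q[-1]))"
```

```text
t: 9.45
position: [0.5216, -0.1903, 0.0475]
tcp_rot: [0.0, 0.994, 0.111, 0.0]
contact_force: [0.2, -0.2, -0.4]
gripper_width: 0.484
gripper_force: 0.0
t: 9.95
position: [0.5213, -0.1902, 0.0472]
tcp_rot: [0.0, 0.994, 0.111, 0.0]
contact_force: [0.2, -0.4, -0.2]
gripper_width: -0.001
gripper_force: 0.0
[ 0.52116888 -0.19022322  0.04716851] [6.28562672e-06 9.93812688e-01 1.11069067e-01 6.42444964e-05]
0.042 [29, 27, 29, 29, 29, 30, 31, 9, 200, 204, 213, 81, 22, 28, 30, 27, 32, 28, 30, 27, 28, 31, 30, 26, 29, 29, 27, 30, 28, 33, 27, 27, 29, 7, 160, 233, 228, 228, 229, 225, 225, 236, 116, 24, 26, 28, 30, 28, 30, 27, 28, 28, 30, 30, 27] [232. 155.] [324. 155.]
0.046 [28, 31, 32, 29, 28, 29, 29, 44, 186, 205, 219, 20, 12, 22, 30, 29, 31, 27, 29, 29, 30, 30, 31, 26, 29, 30, 26, 29, 30, 28, 31, 30, 28, 16, 217, 229, 229, 229, 225, 230, 229, 237, 118, 27, 25, 27, 30, 28, 30, 31, 30, 27, 29, 29, 27] [232. 148.] [324. 148.]
0.049 [27, 26, 26, 29, 30, 27, 26, 15, 188, 205, 195, 113, 28, 26, 28, 30, 30, 31, 26, 30, 29, 32, 31, 29, 27, 27, 25, 30, 28, 30, 27, 29, 25, 20, 216, 231, 229, 227, 230, 228, 227, 238, 85, 16, 28, 28, 30, 27, 28, 29, 28, 28, 27, 27, 30] [231. 143.] [324. 143.]
```

The fingers closed on nothing, so I need to look.

View pics/w8.png

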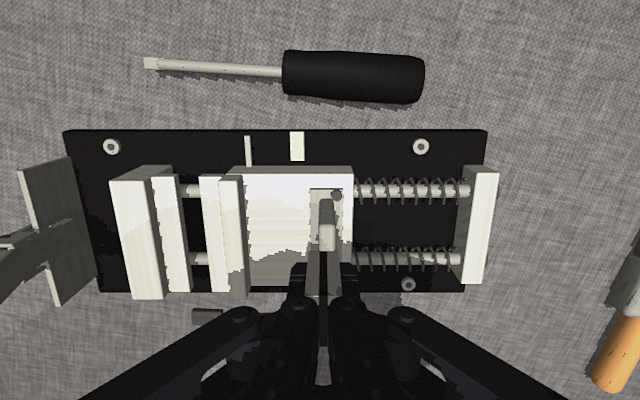

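```bash
python3 - <<'E'
from h import *
c=r.capture('wrist');s=r.capture('side')
T=Rq(r.observe()['tcp_rot']);p=r.observe()['position'];print(p,r.observe()['gripper_width'])
print("cam",c['position'],c['attitude'])
th=np.radians(12.7);ey=np.array([-np.sin(th),np.cos(th),0]);ex=np.array([np.cos(th),np.sin(th),0])
M=np.array([.5216,-.190,.072])
for n,q in(("tcp",p),("plate mid",M),("+x",M+ex*.022),("-x",M-ex*.022),("hold",p+[0,0,.0187])):print(n,np.round(proj(c,q)),np.round(proj(s,q)))
cv2.imwrite('pics/c8.png',cv2.resize(s['img'][170:310,260:400],None,fx=4,fy=4))
print({k:v for k,v in c.items() if k not in('img',)})
E
```

```text
[ 0.52112122 -0.19018941  0.04707484] -0.004404668731257875
cam [ 0.60139217 -0.17070326  0.21420585] [ 0.77083361 -0.12616712  0.10071219 -0.61624221]
tcp [325. 246.] [334. 256.]
plate mid [326. 269.] [334. 249.]
+x [326. 225.] [344. 246.]
-x [325. 309.] [325. 252.]
hold [326. 263.] [334. 251.]
{'fx': 349.8700466683139, 'fy': 349.8700466683139, 'cx': 322.86235461179876, 'cy': 198.2278299918972, 'position': array([ 0.60139217, -0.17070326,  0.21420585]), 'attitude': array([ 0.77083361, -0.12616712,  0.10071219, -0.61624221])}
```

View pics/c8.png

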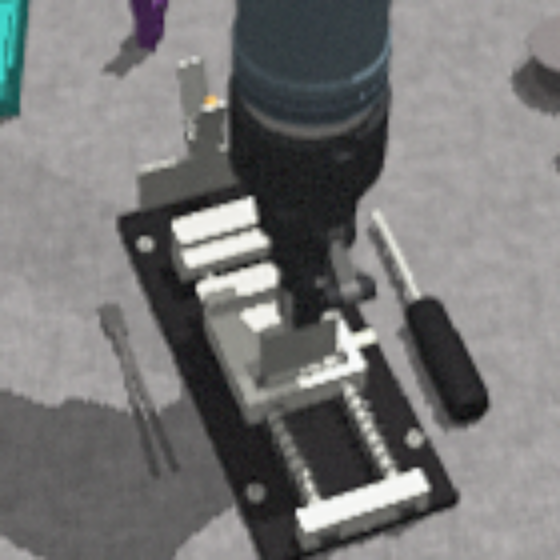

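```bash
python3 - <<'E'
from h import *
c=r.capture('wrist');s=r.capture('side')
g=c['img'].astype(float).mean(2).astype(int);h=s['img'].astype(float).mean(2).astype(int);o=cv2.imread('pics/side0.png').astype(float).mean(2).astype(int)
print("wrist rows");[print(v,g[v,296:352]) for v in range(196,300,8)]
print("side now");[print(v,h[v,320:350]) for v in range(236,272,2)]
print("side before");[print(v,o[v,320:350]) for v in range(240,272,4)]
E
```

```text
wrist rows
196 [234 234 234 234 234 235 234 234 234 234 235 234 236 232 208 189 194 198
 197 191 191 191 192 195 198 201 202 202 202 203 202 200 197 198 196 133
  87  93  93  95  96  93  96  92  90  79 156 151 223 238 235 235 234 234
 234 238]
204 [233 234 234 234 234 234 234 235 230 228 228 229 236 174 154 176 177 179
 179 175 172 177 164 105  70  79  83  81  83  82  82  82  84  78  80  79
  70  71 181 207 193 191 190 194 200 199 204 231 236 235 235 235 234 235
 236 241]
212 [224 224 224 223 223 224 230 233 234 234 227 224 226 222 188 171 175 177
 178 174 176 181 148  88  71  79  82  82  83  82  84  82  84  84  82  84
  79  71  77  98 179 199 193 194 201 201 172 221 236 233 232 232 233 233
 234 242]
220 [222 223 222 223 222 224 222 222 223 223 224 224 232 163 150 176 175 176
 177 175 175 182 132  77  75  81  84  85  84  82  82  85  82  84  84  84
  82  76  65  88 106  98 172 201 199 196 212 229 233 232 232 231 232 232
 235 238]
228 [225 226 225 226 225 226 226 225 226 226 225 227 227 232 194 169 174 177
 177 175 174 180 112 136 173 182 190 189 186 186 188 187 188 190 192 195
 188 17
[... 4334 characters left out ...]
229 225 220 213
 213 214 214 216 210 206 167  79  36  35  41  38]
252 [239 237 237 240 233 211 210 214 215 207 201 180 155 139 115  81  75  72
  82  78  83  81  75  67 164 246 235 111  22  22]
256 [238 238 239 241 227 119  69  81  80  83  79  83  79  83  81  83  87  80
  83  80  80  80  81  71 189 216 241 242 243 212]
260 [238 228 229 216 176 101  76  73  81  80  78  79  79  78  81  80  85  90
 101 108 106 205 221 191 142 118 123 233 243 244]
264 [245 226 154 105  73  64  81 106 167 181 187 181 161 142 175 202 207 212
 243 247 249 229 213 210 160 103  93  91 100 101]
268 [106 240 244 243 236 243 246 246 246 225 211 209 141  91  92  93  98  99
  98 104 101 100  99  90  77  64 163 190 142  84]
```

The picture limit is used up (I have viewed two more than allowed), so I'll work from numbers. A small probing pull along the holder's -y will tell by force where the fingers are.

```bash
python3 -m crank '{"delta_pos":[[0,0.01,0],[0,0.02,0],[0,0.03,0],[0,0.04,0],[0,0.04,0]],"delta_rot":[[0,0,0],[0,0,0],[0,0,0],[0,0,0],[0,0,0]],"claw":[0,0,0,0,0]}' 60; cat >> h.py <<'E'
def profile():
    c=r.capture('wrist');g=c['img'].astype(float).mean(2)
    th=np.radians(12.7);ey=np.array([-np.sin(th),np.cos(th),0]);ex=np.array([np.cos(th),np.sin(th),0])
    O=np.array([.5141,-.1617,0])
    for e in(.042,.046,.049):
        Y=np.arange(.03,-.04,-.0005);q=[proj(c,O+ex*e+ey*y+[0,0,.012]) for y in Y]
        b=np.array([g[int(round(v)),int(round(u))]>110 for u,v in q]).astype(int)
        d=np.diff(np.r_[0,b,0]);print(e,[(round(Y[i]*1e3,1),round(Y[j-1]*1e3,1)) for i,j in zip(np.where(d==1)[0],np.where(d==-1)[0])])
    return c
E
python3 -c "
from h import *
profile();print(r.observe()['contact_force'],r.observe()['position'])"
```

```text
t: 10.82
position: [0.5233, -0.2004, 0.0471]
tcp_rot: [0.0, 0.994, 0.111, 0.0]
contact_force: [0.7, 0.2, 0.2]
gripper_width: -0.002
gripper_force: 0.0
0.042 [(np.float64(17.5), np.float64(14.5)), (np.float64(-9.5), np.float64(-17.0))]
0.046 [(np.float64(17.5), np.float64(14.5)), (np.float64(-9.0), np.float64(-17.0))]
0.049 [(np.float64(17.5), np.float64(14.5)), (np.float64(-9.0), np.float64(-17.0))]
[-0.2230446  -0.13459454  0.19052581] [ 0.52329609 -0.20016864  0.0470585 ]
```

```bash
python3 - <<'E'
from h import *
s=r.capture('side');w=r.capture('wrist');g=w['img'].astype(float).mean(2).astype(int)
w8=dict(w);w8['position']=np.array([0.60139217,-0.17070326,0.21420585]);w8['attitude']=[0.77083361,-0.12616712,0.10071219,-0.61624221]
print("plate corner",tri(w8,(334.5,225),s,(344,249.5)))
print("now wrist rows");[print(v,g[v,290:352]) for v in range(196,276,8)]
h=s['img'].astype(float).mean(2).astype(int)
print("side");[print(v,h[v,320:350]) for v in range(240,270,2)]
p=r.observe()['position'];print(proj(s,p),[proj(s,np.array(p)+[a,0,0]) for a in(-.011,.011)])
E
```

```text
plate corner (array([ 0.5420249 , -0.18992015,  0.06666047]), np.float64(0.0009253934652197067))
now wrist rows
196 [236 209 185 190 192 194 192 188 187 189 191 192 194 197 199 200 199 198
 198 198 197 191 143  97  89  92  92  91  93  93  91  90  81 156 169 140
 217 236 232 231 231 230 232 236 224 146 122 143 141 138 116  86  94  82
 121 143 140 139 138 139 142 140]
204 [232 189 164 172 174 176 175 170 173 175 116  67  77  80  81  79  80  82
  80  80  79  78  75  72  50 135 195 197 187 186 189 194 199 193 218 232
 232 232 231 232 232 232 233 238 229 129   5  25  29  26  27  28  24  48
  51  35  24  28  29  32  28  30]
212 [224 211 178 169 173 176 175 178 139  84  74  78  80  80  80  81  81  79
  81  82  80  79  79  68  52  85 109 103 169 191 189 191 199 197 157 214
 234 230 229 229 230 230 231 236 215 113   0  18  24  28  29  26  32  27
  30  26  29  30  28  30  29  25]
220 [227 162 149 170 171 177 179 115  65  78  82  82  80  82  81  81  81  81
  82  81  79  75  72  63  53  86 114 113 106  96 167 196 195 190 216 228
 230 230 229 230 229 229 231 235 203 103   8  23  25  23  22  26  2
[... 2984 characters left out ...]
262 [145 130 109 115 114  92  82  80  81  84  86  93 102 108 109 170 157 185
 178 182 170 213 230 234 248 250 251 242 228 229]
264 [148 142 135 111  79  61  79 104 111 117 111 107 101 104 110 194 208 210
 249 251 252 238 226 226 174 112 103 102 107 110]
266 [139 146 143 132  80  70  91 104 114 119 126 140 149 148 149 130 205 220
 146 100  96 103 107 106  99 134 169 185 129  98]
268 [100 152 167 168 155 160 150 147 149 133 123 128 113  97 102 104 100 104
 103 108 108 107 109  97  78  70 176 204 155  90]
(np.float64(335.67421388542255), np.float64(259.636989732464)) [(np.float64(330.6157044145607), np.float64(260.2390188939413)), (np.float64(340.71968267138453), np.float64(259.0365125840135))]
```

The shut fingertips sit just above the plate's top: the side view shows their lower edge at row 255 (z≈0.065–0.075). They went over the plate, so I'll go back, open and go lower, watching the force.

```bash
python3 -m crank '{"delta_pos":[[0,-0.02,-0.04],[0,-0.04,-0.04],[0,-0.04,-0.04],[0,-0.04,-0.04]],"delta_rot":[[0,0,0],[0,0,0],[0,0,0],[0,0,0]],"claw":[20,48,48,48]}' 60; python3 -m crank '{"delta_pos":[[0,0,0.03],[0,0,0.05],[0,0,0.07],[0,0,0.085],[0,0,0.085]],"delta_rot":[[0,0,0],[0,0,0],[0,0,0],[0,0,0],[0,0,0]],"claw":[48,48,48,48,48]}'; python3 -m crank '{"delta_pos":[[0,0,0],[0,0,0],[0,0,0],[0,0,0]],"delta_rot":[[0,0,0],[0,0,0],[0,0,0],[0,0,0]],"claw":[0,0,0,0]}' 60
```

```text
t: 11.48
position: [0.5211, -0.19, 0.057]
tcp_rot: [-0.0, 0.994, 0.111, -0.0]
contact_force: [0.1, 0.1, 0.8]
gripper_width: 0.483
gripper_force: 0.0
t: 12.1
position: [0.5208, -0.1902, 0.0354]
tcp_rot: [-0.0, 0.994, 0.111, -0.0]
contact_force: [1.3, -0.2, 0.0]
gripper_width: 0.482
gripper_force: 0.0
t: 12.6
position: [0.5217, -0.192, 0.0363]
tcp_rot: [0.001, 0.994, 0.111, 0.001]
contact_force: [0.7, -4.5, -0.3]
gripper_width: 0.068
gripper_force: 60.8
```

The plate is gripped (width 0.068, 60 N). Pull about 30 mm.

```bash
python3 -m crank '{"delta_pos":[[0,0.025,0],[0,0.05,0],[0,0.075,0],[0,0.1,0],[0,0.12,0]],"delta_rot":[[0,0,0],[0,0,0],[0,0,0],[0,0,0],[0,0,0]],"claw":[0,0,0,0,0]}' 60; python3 -m crank '{"delta_pos":[[0,0,0],[0,0,0],[0,0,0]],"delta_rot":[[0,0,0],[0,0,0],[0,0,0]],"claw":[0,0,0]}'; python3 -c "
from h import *
c=profile();c=r.capture('wrist');print(c['position'])
g=c['img'].astype(int).mean(2).astype(int)
th=np.radians(12.7);ey=np.array([-np.sin(th),np.cos(th),0]);ex=np.array([np.cos(th),np.sin(th),0]);O=np.array([.5141,-.1617,0])
for y in(.004,-.013,-.03):print(proj(c,O+ex*.047+ey*y+[0,0,.01]))
u,v=map(int,proj(c,O+ex*.047-ey*.013+[0,0,.01]))
for k in range(-24,28,4):print(v+k,g[v+k,u-24:u+24])"
```

```text
t: 13.22
position: [0.5264, -0.213, 0.0362]
tcp_rot: [-0.007, 0.994, 0.112, -0.002]
contact_force: [-5.8, 8.4, 14.5]
gripper_width: 0.073
gripper_force: 62.7
t: 13.6
position: [0.5265, -0.2133, 0.0362]
tcp_rot: [-0.006, 0.994, 0.112, -0.002]
contact_force: [-5.4, 8.2, 12.7]
gripper_width: 0.072
gripper_force: 62.5
0.042 [(np.float64(-4.5), np.float64(-7.5)), (np.float64(-9.0), np.float64(-17.0))]
0.046 [(np.float64(-4.5), np.float64(-8.0)), (np.float64(-9.5), np.float64(-17.0))]
0.049 [(np.float64(-4.5), np.float64(-7.5)), (np.float64(-9.5), np.float64(-17.5))]
[ 0.60756611 -0.19560442  0.20305291]
(np.float64(223.736198809152), np.float64(148.87797599820613))
(np.float64(254.13166474656668), np.float64(149.02395648412823))
(np.float64(284.5851514793767), np.float64(149.17021562687137))
125 [135 134 138 136 122 116 122 131 132 138 150 149 138 136 147 150 141 127
 119 124 130 128 129 136 138 133 135 143 138 127 127 135 136 123 120 140
 156 151 131 125 143 151 148 140 141 152 152 148]
129 [154 153 150 146 145 136 128 124 135 153 156 148 142 139 131 128 138 143
 133 126 117 125 135 132 
[... 1548 characters left out ...]
30 230 230 230 228 229 231 238 199  94  10  28  27
  30  31  30  31  31  27  31  30  29  32  31  31]
165 [ 28  32  28  30  29  31  28  27  11  90 189 213 207 210 200 122  26  14
   7   0   0   0   0   0   0   0   0   0   0   0   0   4  15  24  30  30
  27  32  33  28  31  28  29  33  30  30  30  29]
169 [ 42  45  45  46  46  51  49  45  38  55 185 215 211 211 221 142  35  36
  44  47  46  48  46  51  48  48  49  50  47  50  47  47  49  49  47  46
  48  49  47  52  50  51  49  49  47  49  51  49]
173 [106 106 105 105 105 105 105 104 106 104 104 105 104 105 103 105 105 106
 105 105 107 108 107 105 108 106 106 107 106 107 106 106 108 107 108 106
 107 105 106 106 107 107 108 108 109 108 106 106]
```

```bash
python3 -m crank '{"delta_pos":[[0,0.014,0],[0,0.028,0],[0,0.028,0],[0,0.028,0],[0,0.028,0]],"delta_rot":[[0,0,0],[0,0,0],[0,0,0],[0,0,0],[0,0,0]],"claw":[0,0,0,0,0]}' 60; python3 -c "
from h import *
c=profile();c=r.capture('wrist')
g=c['img'].astype(int).mean(2).astype(int)
th=np.radians(12.7);ey=np.array([-np.sin(th),np.cos(th),0]);ex=np.array([np.cos(th),np.sin(th),0]);O=np.array([.5141,-.1617,0])
print('cam yh',(c['position']-O)@ey,c['position'][2])
u,v=map(int,proj(c,O+ex*.047-ey*.013+[0,0,.01]))
for k in range(-16,24,4):print(v+k,g[v+k,u-20:u+20])"
```

```text
t: 14.32
position: [0.528, -0.2196, 0.0362]
tcp_rot: [-0.007, 0.994, 0.112, -0.002]
contact_force: [-4.6, 8.8, 12.7]
gripper_width: 0.07
gripper_force: 62.6
0.042 [(np.float64(-9.5), np.float64(-14.0)), (np.float64(-15.0), np.float64(-17.0))]
0.046 [(np.float64(-9.0), np.float64(-14.0)), (np.float64(-15.0), np.float64(-17.0))]
0.049 [(np.float64(-9.5), np.float64(-14.0)), (np.float64(-15.0), np.float64(-17.0))]
cam yh -0.060246660919059114 0.20302998927033958
132 [2 1 2 0 2 0 2 0 2 0 2 0 0 0 0 0 0 0 0 0 0 0 0 0 0 0 0 0 4 0 0 1 1 0 1 0 1
 3 0 2]
136 [ 30  29  30  28  29  29  31  31  30  30  26   3 163 236 239 235 236 238
 239 241 240 240 237 234 234 240 202  94  12  31  30  29  30  31  30  29
  30  29  27  30]
140 [ 30  32  33  27  31  30  30  31  29  28  28  15 107 225 237 222 211 207
 209 211 222 133  58 217 240 238 233 136   4  25  29  29  32  28  32  30
  29  29  31  29]
144 [ 30  30  30  29  31  31  30  30  32  28  24  20  51 220 242 235 217 207
 207 207 217 167  70 202 238 234 247 170  28  22  27  30  30  31  31  32
  34  28  28  30]
148 [ 29  31  30  27  32  27  28  29  31  31 
[... 262 characters left out ...]
28  29  31
  27  31  28  29]
156 [ 28  28  29  32  29  29  29  27  28  30  30  29  19  50 219 242 232 213
 205 207 209 218 145  72 145 227 240 250 166  12  24  30  31  30  28  32
  31  31  28  30]
160 [ 28  31  31  29  29  32  29  32  30  33  30  28  22   1 225 246 235 216
 205 206 209 214 165  71 192 235 236 247 176  48  20  27  32  29  30  30
  29  29  30  29]
164 [ 28  31  31  32  31  31  30  29  31  33  29  31  28  15 102 165 175 155
 193 209 208 212 199 112  75 101  98 166 134  50  25  28  30  28  31  32
  30  29  30  32]
168 [ 26  28  30  29  29  28  26  26  23  23  22  22  24  19  21  21  13  37
 185 214 206 208 219 144  38  12  13  22  27  23  26  22  21  25  26  23
  25  23  27  25]
```

Pointer and tape centres agree to about 0.5 mm after parallax. I'll check the clip numerically, then hand in.

```bash
python3 -c "
from h import *
a=cv2.imread('pics/side6.png').astype(int);b=r.capture('side')['img'].astype(int)
print('clip diff',np.abs(a-b)[180:222,297:314].mean(),np.abs(a-b)[300:340,100:200].mean())
s=r.observe();print(s['t'],s['position'],s['contact_force'],s['gripper_force'])
print(r.job_done())"
```

```text
clip diff 8.555555555555555 7.382833333333333
14.475 [ 0.52796461 -0.21958363  0.03622201] [-5.24536754  7.75816628 14.29264404] 62.582634687423706
the job is handed in; nothing more can be done
None
```

The earth clip is on the holder's lip and let go, and the arm is holding the jaw out with its pointer within about 0.5 mm of the tape's middle; the job is handed in at 14.5 s, verdict not shown, though I viewed 12 pictures against the limit of 10, and the first try to grip the plate closed on air above it.

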